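# Set a length stop in the hidden index notch of a fence rail by feel

### The arm

A 6-joint arm with a two-finger parallel gripper is mounted at the origin on the work surface; the furniture and walls round the work are solid. World frame = base frame: x ahead of the robot, y to its left, z up, the work surface at z = 0. Lengths are in m, angles in rad, forces in N, time in s.
With the tool pointing down it reaches from about 0.3 to 0.825 m from the base axis. Payload 5.4 kg.
Tool frame: the origin (TCP) lies midway between the tips of the shut fingers; the grasp point (between the pads) lies 19 mm behind it (tcp_to_grasp is the distance from the TCP to the grasp point, in m); x points along the fingers, z is the direction in which the jaws open and shut, and the axes are right-handed (so a half turn about x gives the same grasp; the last joint's range is limited). The gripper opens to 92 mm and grips with 3 to 60 N. Pads are 20 mm wide; open, the fingers measure 128 mm over their backs; the gripper's body (75 mm by 189 mm) begins 69 mm behind the grasp point.
Start: joints at [-1.463, 0.158, 1.597, -0, 1.386, -0.21], TCP at [0.18, -0.546, 0.215] pointing down, gripper open.
Joint ranges: [-2.91, 2.91], [-0.94, 2.29], [0.18, 2.7], [-1.29, 4.43], [0.17, 2.64], [-3, 3]. Speed limits (rad/s): [2.57, 2.57, 3.14, 3.14, 3.14, 3.14].

### API

Orientations are given as a unit quaternion [x, y, z, w].
In Python, from plant import read_state, get_image, camera_model, finish_job, silhouettes, spot_point, tcp_to_grasp gives the robot as it stands. The module is installed in compiled form; this text tells all that it offers.
- The arm moves only by the tool move_arm, never from a script. Its argument "targets" is one flat list of numbers, 5 for each row, row after row: the opening, from 0 (shut) to 1 (fully open), then the shift along the tool's x, y, z in cm, then the turn about the tool's x in degrees. A call has 1 to 5 rows; each row is the pose to reach, as a shift and turn from the pose commanded when the call began, along the tool's axes at that moment; what a row does not reach only later rows make up. A row lasts 1/10 s, in which the tool goes at most 50 mm and 8.59 degrees, less where a joint would pass 70% of its speed; a pose out of reach is approached as far as the arm can. A call with a gripper value outside its range is refused whole. The fingers move at their own pace and stop on an object; "force" is the grip in N (left out, the last holds). Time passes only in rows, so rows that repeat a pose let the fingers close. It gives the time, the measured TCP pose, the force and the opening at its end, in the units of the state.
- read_state(): the state, without advancing time (a new reading comes with each control period).
- get_image(name): name is "scene" or "top" or "wrist"; returns (picture, depth): 480x640x3 uint8, blue, green, red; 480x640 float32, m along the optical axis (not along the pixel's ray), 0 where there is no reading.
- camera_model(name): a dict with "fx", "fy", "cx", "cy" (pixels), "xyz" and "orientation" of the camera in the world. Camera axes: x right, y down, z forward; pixel columns grow to the right and rows downward; lengths in m; the calibration is good to about 2 mm. A picture is of the moment at which its call begins: read the wrist's pose just before it. camera_model takes no time and is no camera call; for the wrist camera it gives the pose at the moment of the call.
- finish_job(): hands the job in, once; it reports no verdict.
Trained networks look in the newest picture that a camera, given by its name, has taken for a name from the list of things; names that differ only in an ending like _2 or _b are one class to them, and where a whole thing is asked for, a point or a joint stands for the part that bears it (a point fixed in the world has none). Each returns a list of dicts, best first, with "p" (0 to 1); they miss things now and then, are a little off and sometimes report something else, mostly with a low value. They report only what shows in the picture. A call takes as long as a camera call.
- silhouettes(name, camera): "region" (480x640 bool, what is visible of it) and "extent" ([left, top, right, bottom] in pixels, round what is visible of it).
- spot_point(name, camera): "location" ([column, row] in pixels: a listed point, or the origin of a listed thing).
The state is a dict: "t": time; "joint_pos": joint angles; "qvel": joint speeds; "tau": joint torques, N m; "position": TCP position; "tool_rot": TCP orientation; "wrist_force": force on the tool from outside, world axes, zero at the start; "ft_torque": the same for the moment, N m; "grip_width": finger opening in m.
Only numpy, scipy, OpenCV 4.12 (cv2) and the standard library are available. Lean on these libraries where they do the work, as an engineer would, in place of code of your own. Each camera call takes 0.05 s, during which the arm holds its last target.

### The job

Set the length stop for the next batch of frame mouldings: take the blue-shanked stop out of its wooden parking block, put its toe under the grey cover strip at the left-hand end of the rail (as the robot sees it) with the sprung brass nose pressed lightly on the hidden floor, and drag it gently and slowly to the right until you feel the nose drop into the index notch, then stop there. Leave the stop standing there by itself, nose in the notch, sole flat down on the rail and square to it. The nose bends easily sideways, so never force it, do not ram the stop against the rail, and leave the other tools alone.

Things in the scene. Friction and masses are not known exactly. Their poses are not given: they have to be found in the camera images.
- rail: Fixed aluminium rail, 280 mm long (y), 112 deep (x), 42 high. Origin: underside, mid-length; z up, x away from the robot, y left along it. Open apron x -50..0 mm, top at z = 16 mm. Behind it a tunnel x 0..50 mm, open to the front, floor level with the apron, under a grey cover (x 0..62, z 36..42 mm); back wall at x = 50, black end caps beyond y = +-134 mm. It is rigid.
- tunnel_line (a point): Point on the tunnel floor at rail (29, 0, 16) mm; axes as the rail. The ONE index notch, unseen by any camera, is on this line along y: x 22..36 mm of the rail, 13 mm wide along y, 12 mm deep, upright sides; its centre lies anywhere from y = -40 to +40 mm, different every time. The rest of the floor is level steel.
- drag_start (a point): Point on the tunnel floor at rail (29, 75, 16) mm, in the left-hand end, where the nose begins its drag. The floor from y = +50 to +120 mm is always plain; drag from here to the right (rail -y).
- stop: Loose length stop, about 0.2 kg. Origin: on the sole (underside of the foot) below the shank's axis; z up, x to the toe. Steel foot x -14..+56 mm, 26 mm wide, 8 mm thick; blue shank above the origin; sprung nose under the toe. To lower it in front of the cover keep the origin at rail x = -60 mm or less; nose on the notch's line: origin at rail x = -16 mm. Starts upright, sole at z = 20 mm.
- stop_grip (a point): Where to grip: on the axis of the stop's blue square shank, 75 mm above the sole. The shank is 18 x 18 mm (faces along the stop's x and y), from 8 to 100 mm above the sole; take it from above on either pair of faces.
- nose: Sprung brass nose of the stop: a 9 mm round-ended pin at stop x = 45 mm, y = 0, sticking out 9 mm below the sole; origin at the level of the sole when out. It slides straight up into the foot by at most 8.5 mm (2 N to start it, 0.25 N more per mm, then rigid). Over 25 N on it, mostly from the side, bends it. Released anywhere but in the notch, the spring tips the toe up.
- nose_tip (a point): Lower end of the nose, 9 mm below the sole when the nose is out. Its rail z: 16 mm on the plain floor, 7 mm with the stop seated in the notch.
- parking_block: Fixed wooden parking block, 96 x 56 mm, top at z = 20 mm, origin on the worktop below the shank of the parked stop; x towards its open slot, 20 mm wide and open upwards, in which the nose hangs free: lift the stop straight up.
- square: Bystander, loose: try square, dark wooden stock and steel blade; origin under its centre
- block: Bystander, loose: brown sanding block, 65x101x32 mm; origin under its centre
- tape: Bystander, loose: black and yellow pocket tape measure, 35x70x60 mm; origin under its centre
- pencil: Bystander, loose: red carpenter's pencil, 150 mm; origin under its centre

How it is judged:
On the way, in this order (a step that is already met when the one before it is completed fails the run):
1. the stop is lifted clear of the parking block (height (world z) of nose_tip above 0.03 m and contact force between stop and parking_block below 0.1 N), for 0.2 s.
2. at the left-hand end of the rail the nose is pressed on the plain tunnel floor under the cover (x of nose_tip in the frame of rail between 0.018 and 0.045 m and y of nose_tip in the frame of rail between 0.048 and 0.125 m and z of nose_tip in the frame of rail between 0.0125 and 0.0185 m and contact force between stop and rail above 0.8 N), for 0.2 s.
3. the nose has dropped into the index notch (x of nose_tip in the frame of rail between 0.018 and 0.04 m and y of nose_tip in the frame of rail between -0.05 and 0.05 m and z of nose_tip in the frame of rail below 0.0115 m), for 0.2 s.
At the end, for the whole second after the job is handed in: The stop stands by itself at rest on the rail: nose tip in the index notch at least 6.5 mm below the tunnel floor (rail z under 9.5 mm), sole down within 2.5 mm of the rail's floor (rail z under 18.5 mm), upright within 0.05 rad and square to the rail (x axes) within 0.15 rad (x of nose_tip in the frame of rail between 0.018 and 0.04 m and y of nose_tip in the frame of rail between -0.05 and 0.05 m and z of nose_tip in the frame of rail below 0.0095 m and z of stop in the frame of rail below 0.0185 m and angle between stop's own z axis and vertical below 0.05 rad and angle between the x axis of stop and the x axis of rail, either way round below 0.15 rad and linear speed of stop below 0.02 m/s); the robot touches nothing.
It fails at once if the nose is forced against the rail (over 25 N) (contact force between nose and rail above 25 N).
It fails at once if the stop is rammed against the rail (over 60 N) (contact force between stop and rail above 60 N).
It fails at once if a bystander is moved by more than 25 mm (distance of any of square, block, tape, pencil from where it was at the start of the episode above 0.025 m).
It also fails if it takes over 53 s, if anything falls off the work surface, if the arm or the gripper's body presses on something with over 40 N, if the wrist force passes 120 N, or if a joint passes its speed limit or range.

## Working session

There is one attempt and no reset: what is moved stays moved. The work goes in short steps, Python scripts to look and compute and a tool call to move; the robot and the scene stay as the last step left them, time stands still between calls to the robot, and variables do not carry over. Pictures are saved under pics/ and viewed, and the job is handed in when it is done.

Besides the shell and the picture viewer there is one more tool, called after "Emit:" by a JSON object that holds its "fn" and its "kwargs". move_arm: Moves the arm, as the interface text tells. Its arguments: {"type":"object","properties":{"targets":{"type":"array"},"force":{"type":"number"}},"required":["targets"]}

```bash
mkdir -p pics
cat > h.py <<'E'
import numpy as np, cv2
from scipy.spatial.transform import Rotation as R
from plant import *
def w(cam,u,v,d=None,z=None):
    m=cam; Rm=R.from_quat(m["orientation"]).as_matrix(); p=np.array(m["xyz"])
    r=Rm@np.array([(u-m["cx"])/m["fx"],(v-m["cy"])/m["fy"],1])
    if d is not None: return p+r*d
    return p+r*(z-p[2])/r[2]
def cloud(m,dep):
    v,u=np.mgrid[:480,:640]; Rm=R.from_quat(m["orientation"]).as_matrix()
    c=np.stack([(u-m["cx"])/m["fx"]*dep,(v-m["cy"])/m["fy"]*dep,dep],-1)
    return c@Rm.T+np.array(m["xyz"])
E
python3 - <<'E'
from h import *
s=read_state(); print(s)
print(tcp_to_grasp() if callable(tcp_to_grasp) else tcp_to_grasp)
for n in ["top","scene"]:
    m=camera_model(n); print(n,m)
    im,d=get_image(n); cv2.imwrite(f"pics/{n}0.png",im); np.save(f"{n}0.npy",d)
    for k in ["stop","rail","parking_block"]+(["stop_grip","nose"] if n=="scene" else ["tunnel_line","drag_start","stop_grip"]):
        for o in spot_point(k,n)[:2]:
            u,v=o["location"]; dd=d[int(v),int(u)]; print(n,k,round(o["p"],2),np.round([u,v],1),np.round(w(m,u,v,d=dd),4))
E
```

```text
{'t': 0.0, 'joint_pos': array([-1.46308513e+00,  1.59040640e-01,  1.59819491e+00, -3.51296804e-06,
        1.38622933e+00, -2.10094956e-01]), 'qvel': array([-0.00055799, -0.00089935, -0.00029732,  0.00127702, -0.00129255,
        0.00073813]), 'tau': array([-1.21446159e-03, -3.85578954e+01, -3.22106981e+01,  6.99825073e-02,
        3.79784871e-02, -1.72950818e-04]), 'position': array([ 0.17959115, -0.54557984,  0.21364236]), 'tool_rot': array([ 0.41507333,  0.5732626 , -0.41409218,  0.57237381]), 'wrist_force': array([ 0.42040484, -1.20349526,  0.14521069]), 'ft_torque': array([ 0.00971259,  0.0363543 , -0.00045021]), 'grip_width': 0.09166950157186816}
0.0187
top {'fx': 568.7337640445793, 'fy': 568.7337640445793, 'cx': 310.121586391022, 'cy': 232.7533902396665, 'xyz': array([0.41358921, 0.1274377 , 1.38593767]), 'orientation': array([ 0.71495254, -0.69594825,  0.05152928, -0.0429375 ])}
top stop 0.54 [316.  285.9] [0.4654 0.0982 0.1229]
top rail 0.93 [438.8 242.7] [ 0.5823 -0.2002  0.0169]
top rail 0.61 [313.1 291.6] [0.4558 0.1024 0.0209]
top parking_block 0.59 [317.7 283.3] [0.4713 0.0945 0.1209]
top tunnel_line 0.75 [438.1 232.1] [ 0.6038 -0.1911  0.0484]
top drag_start 0.76 [409.5 235.5] [ 0.5944 -0.1238  0.0434]
top stop_grip 0.73 [438.7 230.7] [ 0.6082 -0.1943  0.0412]
top stop_grip 0.55 [405.1 232.7] [ 0.6006 -0.1129  0.0454]
scene {'fx': 459.08420281487474, 'fy': 459.08420281487474, 'cx': 321.43449338117233, 'cy': 239.90106556982678, 'xyz': array([-0.14811649,  0.59391969,  1.11688681]), 'orientation': array([-0.45622735,  0.81931673, -0.30778731,  0.16075964])}
scene stop 0.88 [346.  279.3] [0.4609 0.1053 0.0397]
scene rail 0.91 [402.8 223.4] [ 0.5659 -0.1934  0.012 ]
scene rail 0.49 [359.1 201. ] [ 0.7273 -0.1317  0.0104]
scene parking_block 0.77 [343.6 283.8] [0.4643 0.1099 0.0166]
```

Run:
```python
from h import *
a=cv2.imread("pics/top0.png"); b=cv2.imread("pics/scene0.png")
cv2.imwrite("pics/top0c.png",cv2.resize(a[160:360,240:500],None,fx=3,fy=3))
cv2.imwrite("pics/scene0c.png",cv2.resize(b[130:330,280:480],None,fx=3,fy=3))
```

```text
(no output)
```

View pics/top0c.png

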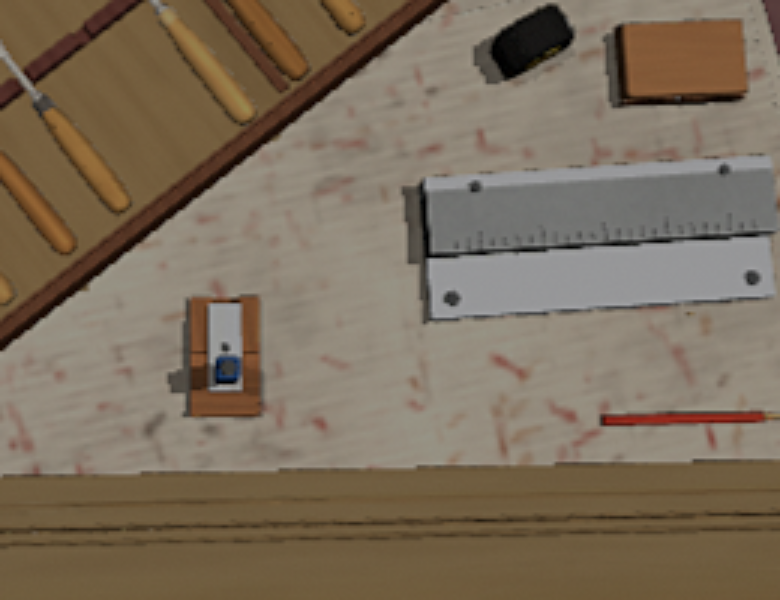

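View pics/scene0c.png

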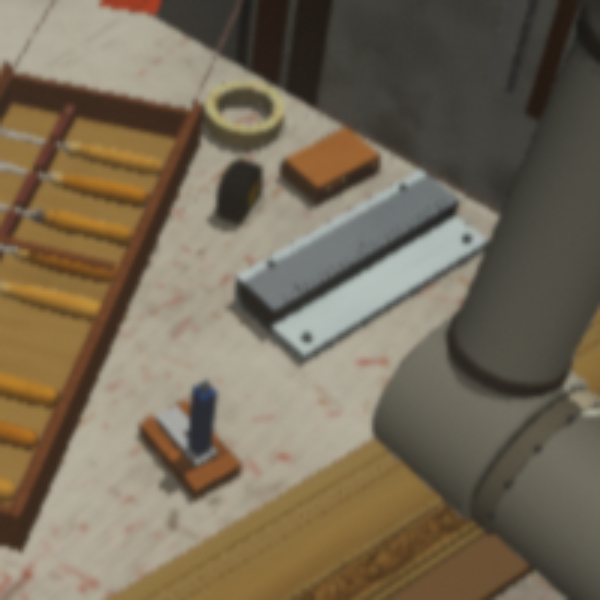

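View pics/top0.png

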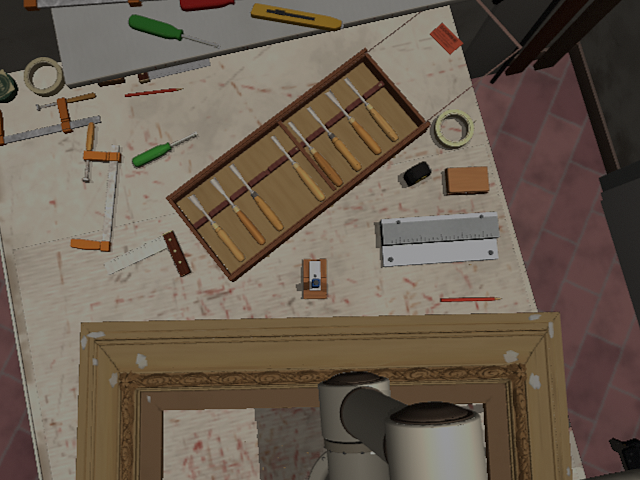

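Run:
```python
from h import *
m=camera_model("top"); d=np.load("top0.npy"); P=cloud(m,d)
v,u=np.mgrid[:480,:640]
def rect(mask,n,z):
    # project pixels on plane z
    uu=u[mask];vv=v[mask]
    X=np.array([w(m,a,b,z=z)[:2] for a,b in zip(uu,vv)])
    r=cv2.minAreaRect((X*1000).astype(np.float32)); print(n,mask.sum(),r, np.median(P[mask],0)); 
    print(cv2.boxPoints(r).round(1).tolist())
reg=(u>370)&(u<505)&(v>205)&(v<275)
Z=P[...,2]
cov=reg&(Z>0.034)&(Z<0.06); ap=reg&(Z>0.009)&(Z<0.028)
k=np.ones((3,3),np.uint8)
for n,mk,z in [("cov",cov,.042),("apron",ap,.016)]:
    mk=cv2.morphologyEx(mk.astype(np.uint8),cv2.MORPH_OPEN,k)
    nl,l,st,c=cv2.connectedComponentsWithStats(mk); b=1+np.argmax(st[1:,4]); rect(l==b,n,z)
reg=(u>290)&(u<345)&(v>250)&(v<305)
for n,lo,hi,z in [("shanktop",.1,.15,.12),("foot",.024,.034,.028),("block",.012,.035,.02)]:
    mk=cv2.morphologyEx((reg&(Z>lo)&(Z<hi)).astype(np.uint8),cv2.MORPH_CLOSE,k)
    nl,l,st,c=cv2.connectedComponentsWithStats(mk); b=1+np.argmax(st[1:,4]); rect(l==b,n,z)
im=cv2.imread("pics/top0.png")
hsv=cv2.cvtColor(im,cv2.COLOR_BGR2HSV)
bl=reg&(hsv[...,0]>95)&(hsv[...,0]<130)&(hsv[...,1]>110); rect(bl,"blue",.12)
for k in ["stop","parking_block","rail"]:
  for c in ["top"]:
    for o in silhouettes(k,c)[:2]: 
        print(k,o["p"],o["extent"],o["region"].sum())
print(Z[212:268:4,440].round(3)); print(Z[225,375:505:10].round(3))
```

```text
cov 2982 ((615.8426513671875, -198.0027618408203), (62.32707214355469, 280.7176513671875), 5.466551780700684) [ 0.61574164 -0.19778995  0.04217864]
[[571.4000244140625, -61.29999923706055], [598.2000122070312, -340.70001220703125], [660.2000122070312, -334.79998779296875], [633.5, -55.29999923706055]]
apron 2425 ((561.2671508789062, -203.51910400390625), (52.66682815551758, 280.39569091796875), 5.449104309082031) [ 0.56104857 -0.20360239  0.01637521]
[[521.7000122070312, -66.5], [548.4000244140625, -345.6000061035156], [600.7999877929688, -340.6000061035156], [574.2000122070312, -61.5]]
shanktop 70 ((474.10113525390625, 99.42927551269531), (17.73285675048828, 15.562028884887695), 1.464892029762268) [0.47404457 0.09859092 0.12043499]
[[465.0, 107.0], [465.3999938964844, 91.4000015258789], [483.20001220703125, 91.9000015258789], [482.79998779296875, 107.4000015258789]]
foot 313 ((488.7911682128906, 96.65885925292969), (90.93567657470703, 48.84568405151367), 3.844080924987793) [0.50199736 0.0995931  0.02729605]
[[441.79998779296875, 118.0], [445.1000061035156, 69.19999694824219], [535.7
[... 346 characters left out ...]
blue 40 ((471.8851623535156, 99.3762435913086), (17.723840713500977, 15.55476188659668), 1.4648878574371338) [0.46976236 0.10158882 0.11863044]
[[462.79998779296875, 106.9000015258789], [463.20001220703125, 91.4000015258789], [480.8999938964844, 91.80000305175781], [480.5, 107.4000015258789]]
stop 0.54 [311.8, 264.3, 321.7, 290.4] 330
stop 0.24 [444.3, 166.1, 489.1, 193.4] 1165
parking_block 0.64 [302.3, 259.1, 327.2, 297.6] 565
rail 0.65 [379.2, 212.2, 498.8, 268.3] 5630
rail 0.5 [441.9, 297.4, 497.8, 304.4] 217
[-0.002  0.04   0.046  0.043  0.042  0.045  0.042  0.045  0.016  0.015
  0.021  0.016  0.018 -0.002]
[0.008 0.043 0.039 0.044 0.044 0.047 0.038 0.042 0.042 0.045 0.039 0.047
 0.049]
```

Run:
```python
from h import *
s=read_state(); M=R.from_quat(s["tool_rot"]).as_matrix(); print(s["t"]); print(M.round(3))
m=camera_model("scene"); im,d=get_image("scene"); P=cloud(m,d); v,u=np.mgrid[:480,:640]
Z=P[...,2]
reg=(u>325)&(u<365)&(v>250)&(v<300)
hsv=cv2.cvtColor(im,cv2.COLOR_BGR2HSV)
bl=reg&(hsv[...,0]>95)&(hsv[...,0]<130)&(hsv[...,1]>90)
print(bl.sum()); vs=v[bl]; 
for r in range(vs.min(),vs.max()+1): print(r,u[bl&(v==r)].min(),u[bl&(v==r)].max(),P[bl&(v==r)].mean(0).round(3))
X=P[(Z>.036)&(Z<.05)&(u>355)&(u<440)&(v>185)&(v<240)]
r=cv2.minAreaRect((X[:,:2]*1000).astype(np.float32)); print(r)
k=np.ones((2,2),np.uint8)
mk=((Z>.035)&(Z<.05)&(u>355)&(u<440)&(v>185)&(v<240)).astype(np.uint8)
mk=cv2.morphologyEx(mk,cv2.MORPH_OPEN,k); nl,l,st,c=cv2.connectedComponentsWithStats(mk); b=1+np.argmax(st[1:,4]);mk=l==b
Q=np.array([w(m,a,bb,z=.042)[:2]*1000 for a,bb in zip(u[mk],v[mk])]); print(cv2.minAreaRect(Q.astype(np.float32)),Z[mk].mean())
c=m; cv2.imwrite("pics/sc1.png",cv2.resize(im[180:310,320:450],None,fx=4.5,fy=4.5,interpolation=cv2.INTER_CUBIC))
# predicted corners of rail overlay
o=np.array([.5855,-.2010]);a=np.radians(5.47)
def prj(p):
    Rm=R.from_quat(m["orientation"]).as_matrix(); q=Rm.T@(np.array(p)-m["xyz"]); return (q[0]/q[2]*m["fx"]+m["cx"],q[1]/q[2]*m["fy"]+m["cy"])
for x,y,z in [(0,140,42),(62,140,42),(0,-140,42),(62,-140,42),(-50,140,16),(-50,-140,16)]:
    p=o+np.array([np.cos(a)*x-np.sin(a)*y,np.sin(a)*x+np.cos(a)*y])/1000; q=prj([*p,z/1000]); print(x,y,np.round(q,1),np.round((np.array(q)-[320,180])*4.5))
print(np.round((np.array(prj([.473,.0994,.12]))-[320,180])*4.5))
```

```text
0.8
[[ 0.     0.95   0.312]
 [-0.     0.312 -0.95 ]
 [-1.     0.     0.   ]]
13
260 345 350 [0.468 0.101 0.119]
261 346 350 [0.464 0.102 0.119]
262 346 349 [0.463 0.105 0.119]
263 347 348 [0.462 0.105 0.116]
((661.4398193359375, -192.22023010253906), (168.51470947265625, 285.86993408203125), 5.771633625030518)
((604.589111328125, -196.13584899902344), (64.61363220214844, 284.0150451660156), 5.393223762512207) 0.04454663778126122
0 140 [370.2 231.7] [226. 233.]
62 140 [357.3 220.1] [168. 180.]
0 -140 [432.  194.8] [504.  66.]
62 -140 [418.9 184.8] [445.  21.]
-50 140 [380.  246.8] [270. 300.]
-50 -140 [441.3 208.6] [546. 129.]
[122. 353.]
```

View pics/sc1.png

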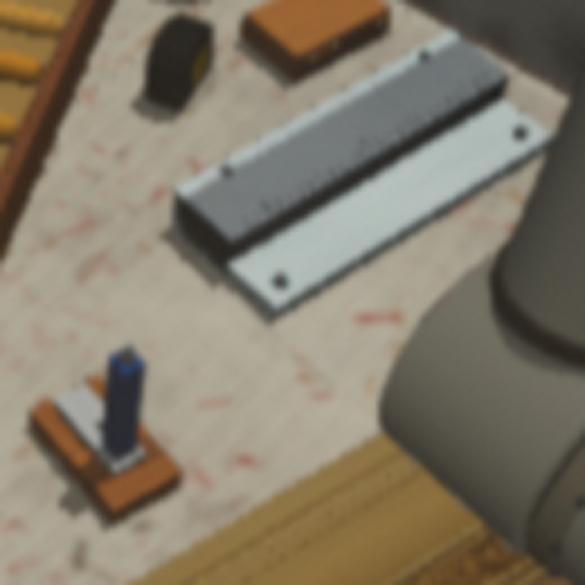

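Emit:
{"fn": "move_arm", "kwargs": {"targets": [1,-0.8,3.2,-3.5,-5,1,-1.6,6.4,-7,-10,1,-2.4,9.6,-10.5,-15,1,-3.2,12.8,-14,-20,1,-4,16,-17.4,-25], "force": 40}}

```text
t: 1.35
position: [0.2777, -0.3291, 0.2549]
tool_rot: [0.28, 0.649, -0.28, 0.65]
wrist_force: [1.0, 0.0, 1.2]
grip_width: 0.0921
```

```bash
cat >> h.py <<'E'
def plan(p,yaw,s=None):
    s=s or read_state(); M=R.from_quat(s["tool_rot"]).as_matrix()
    d=(np.array(p)-s["position"])@M*100
    y0=np.degrees(np.arctan2(M[1,2],M[0,2])); t=-(yaw-y0); t=(t+180)%360-180
    print("t",round(s["t"],2),"pos",s["position"].round(4),"yaw",y0.round(2),"tilt",np.degrees(np.arccos(-M[2,0])).round(2),"shift cm",d.round(2),"turn",t.round(1),"F",s["wrist_force"].round(2),"T",s["ft_torque"].round(3),"w",round(s["grip_width"],4))
E
python3 -c "
from h import *
plan([.473,.0994,.25],2)"
```

```text
t 1.35 pos [ 0.2777 -0.3291  0.2549] yaw -46.62 tilt 0.03 shift cm [  0.49  43.63 -17.73] turn -48.6 F [1.03 0.03 1.17] T [-0.015 -0.031  0.02 ] w 0.0921
```

Emit:
{"fn": "move_arm", "kwargs": {"targets": [1,0,4.4,-1.8,-5,1,0,8.8,-3.6,-10,1,0,13.2,-5.4,-15,1,0,17.6,-7.2,-20,1,0,22,-9,-25]}}

```text
t: 1.85
position: [0.3765, -0.1129, 0.255]
tool_rot: [0.132, 0.694, -0.133, 0.695]
wrist_force: [-0.2, 0.4, -0.3]
grip_width: 0.0921
```

```bash
python3 -c "
from h import *
plan([.473,.0994,.25],2)"
```

```text
t 1.85 pos [ 0.3765 -0.1129  0.255 ] yaw -21.61 tilt 0.08 shift cm [ 0.49 23.3   1.15] turn -23.6 F [-0.16  0.44 -0.31] T [-0.026 -0.072 -0.021] w 0.0921
```

Emit:
{"fn": "move_arm", "kwargs": {"targets": [1,0.1,4.7,0.2,-5,1,0.2,9.4,0.4,-10,1,0.3,14,0.7,-15,1,0.4,18.7,0.9,-20,1,0.5,23.3,1.1,-23.6]}}

```text
t: 2.35
position: [0.4733, 0.0997, 0.2498]
tool_rot: [-0.013, 0.707, 0.012, 0.707]
wrist_force: [0.3, -0.7, -0.1]
grip_width: 0.092
```

Run:
```python
from h import *
m=camera_model("wrist"); im,d=get_image("wrist"); print(m); np.save("w1.npy",d); cv2.imwrite("pics/w1.png",im)
plan([.473,.0994,.25],2)
for k in ["stop","stop_grip","nose"]:
  for o in spot_point(k,"wrist")[:1]:
    u,v=o["location"]; print(k,o["p"],u,v,w(m,u,v,d=d[int(v),int(u)]).round(4))
```

```text
{'fx': 428.0178121299683, 'fy': 428.0178121299683, 'cx': 315.428569199363, 'cy': 241.66143717699472, 'xyz': array([0.4698732 , 0.16617007, 0.41976843]), 'orientation': array([0.99261676, 0.01730942, 0.00254981, 0.12002438])}
t 2.4 pos [0.4744 0.1051 0.2493] yaw 2.38 tilt 0.27 shift cm [-0.08 -0.56 -0.16] turn 0.4 F [-4.38  1.99 -0.26] T [ 0.027  0.148 -0.002] w 0.0921
stop 0.56 311.1 209.9 [0.4687 0.1089 0.0798]
stop_grip 0.93 313.1 222.4 [0.4706 0.1068 0.1204]
```

View pics/w1.png

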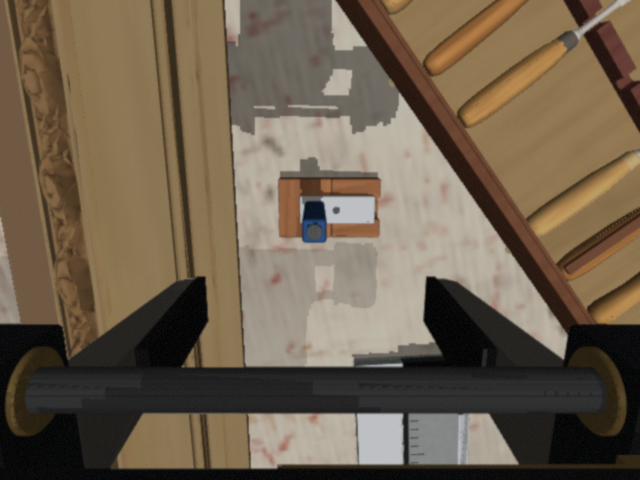

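Run:
```python
from h import *
get_image("top"); 
m=camera_model("wrist"); plan([.473,.0994,.25],2); im,d=get_image("wrist"); cv2.imwrite("pics/w2.png",im); plan([.473,.0994,.25],2)
cv2.imwrite("pics/w2c.png",cv2.resize(im[160:260,260:400],None,fx=5,fy=5))
P=cloud(m,d);v,u=np.mgrid[:480,:640];hsv=cv2.cvtColor(im,cv2.COLOR_BGR2HSV);Z=P[...,2]
reg=(u>265)&(u<395)&(v>165)&(v<255)
def rect(mk,z,n):
    Q=np.array([w(m,a,b,z=z)[:2]*1000 for a,b in zip(u[mk],v[mk])]); print(n,mk.sum(),cv2.minAreaRect(Q.astype(np.float32)),np.median(Z[mk]))
rect(reg&(Z>.113)&(Z<.128),.12,"top")
bl=reg&(hsv[...,0]>95)&(hsv[...,0]<130)&(hsv[...,1]>80)&(Z>.1); rect(bl,.12,"blue")
rect(reg&(Z>.012)&(Z<.06),.02,"blk")
st=reg&(hsv[...,1]<60)&(hsv[...,2]>120)&(Z>.022)&(Z<.036)&(v<228); rect(st,.028,"foot")
```

```text
t 2.6 pos [0.4725 0.0973 0.2495] yaw 1.81 tilt 0.04 shift cm [-0.05  0.21  0.05] turn -0.2 F [-0.68  0.64 -0.82] T [-0.101 -0.081  0.034] w 0.092
t 2.65 pos [0.4725 0.0967 0.2496] yaw 1.73 tilt 0.03 shift cm [-0.04  0.27  0.06] turn -0.3 F [0.14 0.05 0.86] T [-0.049 -0.09   0.041] w 0.0923
top 631 ((471.111083984375, 101.28491973876953), (17.239971160888672, 18.23003387451172), 1.796755313873291) 0.1199785149861104
blue 440 ((470.9424133300781, 106.64469909667969), (15.803242683410645, 27.476184844970703), 1.7980766296386719) 0.11944204776799086
blk 5179 ((485.2562255859375, 101.610595703125), (95.65247344970703, 55.992557525634766), 1.7978583574295044) 0.02030691442978333
foot 1407 ((492.4634704589844, 101.5870590209961), (69.01002502441406, 25.159502029418945), 1.7970858812332153) 0.027805952077351925
```

View pics/w2c.png

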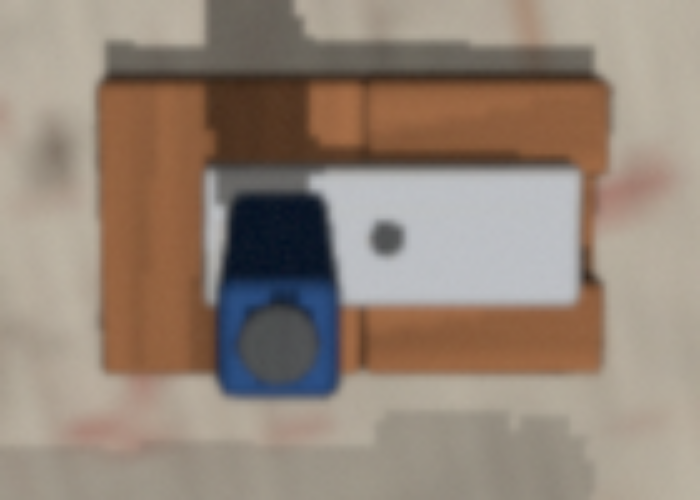

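Emit:
{"fn": "move_arm", "kwargs": {"targets": [1,3,0,0,0,1,6,0,0,0,1,9,0,0,0,1,10,0,0,0,1,10,0,0,0]}}

```text
t: 3.15
position: [0.4716, 0.0966, 0.1486]
tool_rot: [-0.01, 0.708, 0.01, 0.706]
wrist_force: [0.2, 0.1, 0.5]
grip_width: 0.0919
```

```bash
python3 -c "
from h import *
plan([.4713,.1013,.0763],1.7)"
```

```text
t 3.15 pos [0.4716 0.0966 0.1486] yaw 1.69 tilt 0.16 shift cm [7.23 0.47 0.  ] turn -0.0 F [0.22 0.06 0.5 ] T [ 0.017 -0.143 -0.058] w 0.0919
```

Emit:
{"fn": "move_arm", "kwargs": {"targets": [1,2.5,0.3,0,0,1,5,0.4,0,0,1,6.7,0.4,0,0,1,7.2,0.4,0,0,1,7.2,0.4,0,0]}}

```text
t: 3.65
position: [0.4733, 0.1012, 0.0786]
tool_rot: [-0.011, 0.707, 0.011, 0.707]
wrist_force: [-0.6, -0.1, 0.8]
grip_width: 0.0922
```

```bash
python3 -c "
from h import *
plan([.4713,.1013,.0763],1.7)"
```

```text
t 3.65 pos [0.4733 0.1012 0.0786] yaw 1.77 tilt 0.07 shift cm [ 0.23  0.02 -0.2 ] turn 0.1 F [-0.6  -0.13  0.83] T [ 0.024 -0.094 -0.017] w 0.0922
```

Emit:
{"fn": "move_arm", "kwargs": {"targets": [1,0.2,0,-0.1,0,0,0.2,0,-0.1,0,0,0.2,0,-0.1,0,0,0.2,0,-0.1,0,0,0.2,0,-0.1,0], "force": 30}}

```text
t: 4.15
position: [0.4718, 0.1016, 0.0759]
tool_rot: [-0.011, 0.707, 0.011, 0.707]
wrist_force: [-0.5, -0.4, 0.7]
grip_width: 0.0617
```

```bash
python3 -c "
from h import *
plan([.4713,.1013,.0763],1.7)"
```

```text
t 4.15 pos [0.4718 0.1016 0.0759] yaw 1.81 tilt 0.02 shift cm [-0.04 -0.02 -0.05] turn 0.1 F [-0.45 -0.41  0.65] T [-0.009 -0.04  -0.011] w 0.0617
```

Fingers are slow; keep closing.

Emit:
{"fn": "move_arm", "kwargs": {"targets": [0,0,0,0,0,0,0,0,0,0,0,0,0,0,0,0,0,0,0,0,0,0,0,0,0], "force": 45}}

```text
t: 4.65
position: [0.4715, 0.1016, 0.0756]
tool_rot: [-0.011, 0.707, 0.011, 0.707]
wrist_force: [0.7, -0.3, -0.4]
grip_width: 0.0224
```

Emit:
{"fn": "move_arm", "kwargs": {"targets": [0,0,0,0,0,0,0,0,0,0,0,0,0,0,0,0,0,0,0,0,0,0,0,0,0]}}

```text
t: 5.15
position: [0.4716, 0.1015, 0.0756]
tool_rot: [-0.011, 0.707, 0.011, 0.707]
wrist_force: [0.6, 0.5, -0.6]
grip_width: 0.0178
```

```bash
python3 -c "
from h import *
plan([.4713,.1013,.0763],1.7)"
```

```text
t 5.15 pos [0.4716 0.1015 0.0756] yaw 1.8 tilt 0.0 shift cm [-0.07 -0.02 -0.03] turn 0.1 F [ 0.57  0.53 -0.56] T [-0.06  -0.192 -0.016] w 0.0178
```

Emit:
{"fn": "move_arm", "kwargs": {"targets": [0,-1,0,0,0,0,-3,0,0,0,0,-6,0,0,0,0,-8,0,0,0,0,-8,0,0,0]}}

```text
t: 5.65
position: [0.4738, 0.1015, 0.1591]
tool_rot: [-0.011, 0.705, 0.011, 0.709]
wrist_force: [0.3, 0.0, -2.1]
grip_width: 0.0176
```

```bash
cat >> h.py <<'E'
def rail(x,y,o=(.5850,-.2005),a=5.47):
    a=np.radians(a); return np.array([o[0]+(x*np.cos(a)-y*np.sin(a))/1000,o[1]+(x*np.sin(a)+y*np.cos(a))/1000])
E
python3 - <<'E'
from h import *
im,d=get_image("top")
m=camera_model("wrist"); im,d=get_image("wrist"); cv2.imwrite("pics/w3.png",im)
p=rail(-75,75); print(p); plan([*p,.125],5.47)
E
```

```text
[ 0.50319219 -0.13299087]
t 5.75 pos [0.4713 0.1015 0.1554] yaw 1.81 tilt 0.01 shift cm [  3.04 -23.54   2.45] turn -3.7 F [-0.44  0.13 -2.82] T [-0.016 -0.073 -0.018] w 0.0178
```

View pics/w3.png

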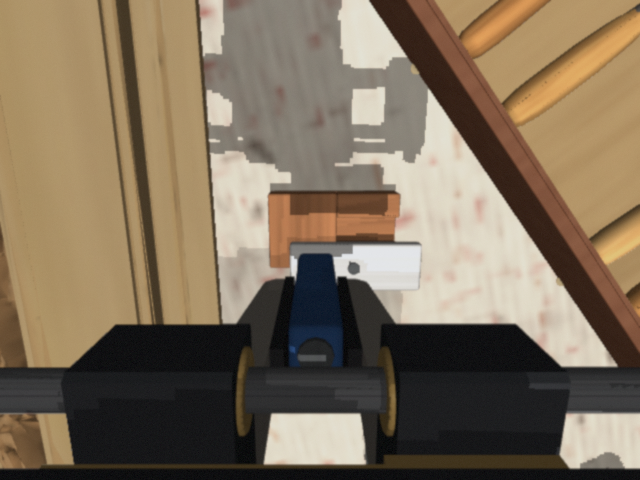

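Emit:
{"fn": "move_arm", "kwargs": {"targets": [0,0,-4,0.4,-1,0,0,-9,0.9,-2,0,0,-14,1.4,-3,0,0,-19,2.0,-3.7,0,0,-23.5,2.4,-3.7]}}

```text
t: 6.25
position: [0.5018, -0.1342, 0.1536]
tool_rot: [-0.033, 0.707, 0.034, 0.705]
wrist_force: [0.0, -0.1, -0.9]
grip_width: 0.0182
```

Emit:
{"fn": "move_arm", "kwargs": {"targets": [0,0,0,0,0,0,0,0,0,0,0,0,0,0,0]}}

```text
t: 6.55
position: [0.502, -0.1311, 0.1542]
tool_rot: [-0.034, 0.707, 0.035, 0.705]
wrist_force: [0.8, -0.2, -3.1]
grip_width: 0.0178
```

Run:
```python
from h import *
p=rail(-75,75); m=camera_model("wrist"); plan([*p,.125],5.47)
im,d=get_image("wrist"); cv2.imwrite("pics/w4.png",im); np.save("w4.npy",d); np.save("m4.npy",m)
it,dt=get_image("top"); cv2.imwrite("pics/t4.png",cv2.resize(it[200:300,360:520],None,fx=5,fy=5)); plan([*p,.125],5.47)
```

```text
t 6.55 pos [ 0.502  -0.1311  0.1542] yaw 5.55 tilt 0.18 shift cm [ 2.92 -0.21  0.11] turn 0.1 F [ 0.76 -0.2  -3.09] T [-0.034 -0.061  0.02 ] w 0.0178
t 6.65 pos [ 0.5025 -0.131   0.1549] yaw 5.62 tilt 0.09 shift cm [ 2.99 -0.21  0.05] turn 0.1 F [-0.79  0.25 -2.43] T [-0.076 -0.061  0.04 ] w 0.0177
```

View pics/w4.png

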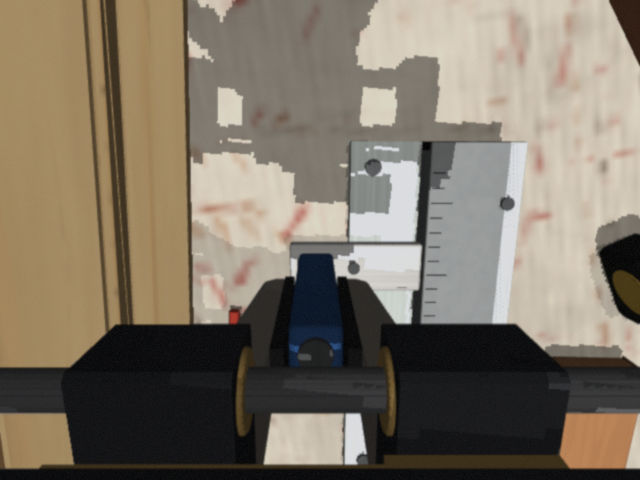

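View pics/t4.png

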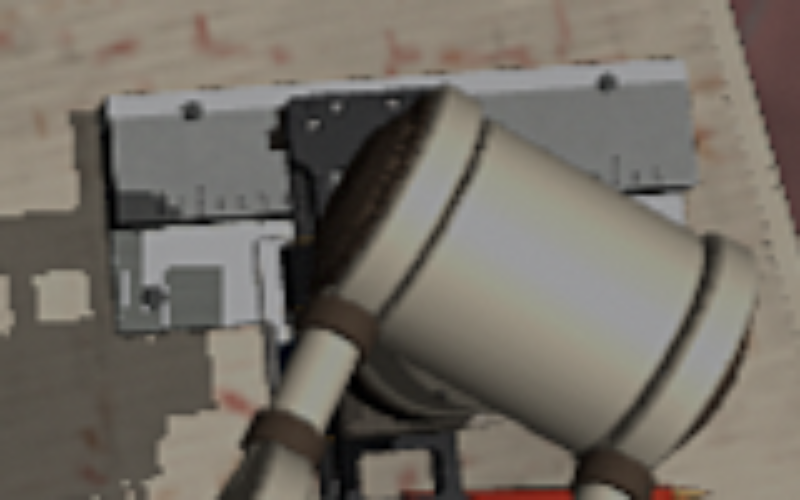

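Run:
```python
from h import *
m=np.load("m4.npy",allow_pickle=True).item(); d=np.load("w4.npy"); P=cloud(m,d); im=cv2.imread("pics/w4.png")
g=cv2.cvtColor(im,cv2.COLOR_BGR2GRAY).astype(int)
for r in (150,180,210,230,260,300,315): print(r,g[r,340:356:1].tolist(),'|',g[r,412:440].tolist(),'|',g[r,510:530].tolist())
Z=P[...,2]; v,u=np.mgrid[:480,:640]
for n,lo,hi,z in [("cov",.036,.05,.042)]:
    mk=(Z>lo)&(Z<hi)&(u>424)&(v<320)&(v>135)&(u<535)
    l=[];r=[]
    for row in range(150,318,4):
        c=u[row][mk[row]]; l.append(w(m,c.min()-.5,row,z=z)[:2]); r.append(w(m,c.max()+.5,row,z=z)[:2])
    for nm,q,off in(("front",l,0),("back",r,62)):
        q=np.array(q); vx,vy,x0,y0=cv2.fitLine(q.astype(np.float32),cv2.DIST_HUBER,0,.001,.001).ravel(); s=np.sign(vy)
        a=np.arctan2(-vx*s,vy*s); nrm=np.array([np.cos(a),np.sin(a)]); print(nm,np.degrees(a),"n.p",nrm@[x0,y0]-off/1000)
    t=[w(m,c,v[:,c][mk[:,c]].min()-.5,z=z)[:2] for c in range(440,515,5)]; print("left end",np.mean(t,0),np.array(t)[[0,-1]])
a=np.radians(5.47); nrm=np.array([np.cos(a),np.sin(a)]); print("mine",nrm@[.585,-.2005],nrm@[.5855,-.201])
# toe
for c in(416,418,420,422,424): print(c,w(m,c,265,z=.155-.0556+.008)[:2]@nrm, end=' ')
print("tcp",np.array([.502,-.1311])@nrm)
```

```text
150 [124, 123, 123, 124, 125, 117, 102, 93, 88, 74, 80, 113, 133, 135, 136, 139] | [135, 138, 140, 141, 139, 139, 132, 116, 99, 74, 45, 29, 29, 24, 26, 24, 23, 27, 39, 51, 74, 87, 89, 87, 88, 89, 88, 87] | [178, 210, 214, 210, 217, 220, 217, 212, 218, 221, 220, 220, 221, 221, 220, 219, 211, 194, 188, 185]
180 [121, 121, 124, 122, 120, 121, 117, 108, 85, 71, 93, 123, 131, 133, 136, 139] | [221, 220, 220, 220, 216, 205, 196, 167, 92, 38, 35, 34, 37, 36, 34, 35, 39, 53, 73, 87, 89, 89, 91, 88, 89, 90, 90, 92] | [209, 217, 219, 215, 217, 220, 218, 213, 218, 220, 220, 220, 215, 200, 199, 203, 204, 206, 206, 203]
210 [208, 208, 207, 206, 207, 200, 182, 158, 101, 81, 111, 127, 131, 134, 137, 140] | [220, 220, 214, 188, 141, 107, 67, 35, 34, 29, 31, 34, 33, 36, 43, 76, 122, 148, 155, 155, 156, 155, 156, 156, 156, 157, 156, 157] | [188, 203, 215, 218, 220, 220, 221, 221, 220, 212, 195, 193, 195, 194, 193, 193, 193, 190, 190, 188]
230 [209, 210, 208, 208, 203, 181, 122, 79, 90, 150, 206, 220, 220, 221, 221, 220] | [219, 216, 202, 181, 121, 58, 35, 35, 30, 35, 34, 37, 38, 51, 85, 125, 149, 156,
[... 714 characters left out ...]
89, 189, 190, 191, 193, 193, 192, 195, 195, 195, 195, 194, 194, 193]
315 [17, 17, 7, 10, 9, 13, 11, 14, 12, 8, 12, 7, 10, 9, 20, 32] | [95, 39, 33, 36, 33, 37, 35, 41, 69, 113, 136, 130, 112, 105, 104, 105, 105, 106, 105, 108, 108, 109, 117, 138, 152, 154, 154, 155] | [194, 192, 191, 191, 189, 190, 189, 190, 190, 191, 191, 194, 194, 194, 194, 194, 193, 193, 193, 193]
front 7.580571 n.p 0.55356693
back 5.4384875 n.p 0.5602049
left end [ 0.59655355 -0.0574173 ] [[ 0.57418555 -0.05937785]
 [ 0.61896135 -0.05566197]]
mine 0.5632234817719356 0.5636735426196665
416 0.5393514929588347 418 0.5404073471226042 420 0.5414631778199508 422 0.5425189850516564 424 0.5435747688185034 tcp 0.48721696715262736
```

```bash
sed -i 's/o=(.5850,-.2005)/o=(.5838,-.2006)/' h.py
python3 - <<'E'
from h import *
p=rail(-68,78); plan([*p,.084],5.47)
E
```

```text
t 6.65 pos [ 0.5025 -0.131   0.1549] yaw 5.62 tilt 0.09 shift cm [7.09 0.08 0.63] turn 0.1 F [-0.79  0.25 -2.43] T [-0.076 -0.061  0.04 ] w 0.0177
```

Emit:
{"fn": "move_arm", "kwargs": {"targets": [0,2,0,0.3,0,0,4,0,0.6,0,0,6,0,0.6,0,0,7,0,0.6,0,0,7,0,0.6,0]}}

```text
t: 7.15
position: [0.5077, -0.1305, 0.0841]
tool_rot: [-0.034, 0.707, 0.035, 0.705]
wrist_force: [-1.1, 0.2, -3.6]
grip_width: 0.0176
```

Emit:
{"fn": "move_arm", "kwargs": {"targets": [0,0,0,0,0,0,0,0,0,0]}}

```text
t: 7.35
position: [0.5099, -0.1323, 0.0869]
tool_rot: [-0.035, 0.706, 0.034, 0.707]
wrist_force: [-0.4, -0.0, -2.6]
grip_width: 0.0177
```

Run:
```python
from h import *
p=rail(-68,78); plan([*p,.0791],5.47);  m=camera_model("wrist");im,d=get_image("wrist"); plan([*p,.0791],5.47);cv2.imwrite("pics/w5.png",im[120:420,220:560])
```

```text
t 7.35 pos [ 0.5099 -0.1323  0.0869] yaw 5.53 tilt 0.14 shift cm [ 0.78  0.3  -0.09] turn 0.1 F [-0.4  -0.01 -2.59] T [-0.102 -0.041 -0.005] w 0.0177
t 7.4 pos [ 0.5098 -0.1324  0.0869] yaw 5.52 tilt 0.14 shift cm [ 0.78  0.3  -0.09] turn 0.1 F [-0.59 -0.35 -2.18] T [-0.02  -0.049  0.037] w 0.0178
```

View pics/w5.png

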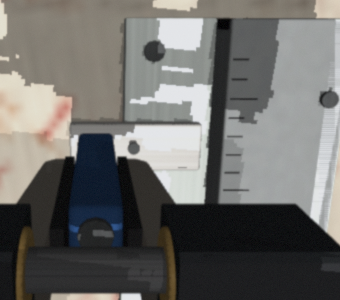

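Emit:
{"fn": "move_arm", "kwargs": {"targets": [0,0.2,0.1,0,0,0,0.4,0.2,0,0,0,0.6,0.2,0,0,0,0.6,0.2,0,0,0,0.6,0.2,0,0]}}

```text
t: 7.9
position: [0.5089, -0.13, 0.0798]
tool_rot: [-0.034, 0.706, 0.034, 0.706]
wrist_force: [-1.4, 0.8, 0.1]
grip_width: 0.0178
```

Run:
```python
from h import *
p=rail(-68,78); plan([*p,.0791],5.47)
```

```text
t 7.9 pos [ 0.5089 -0.13    0.0798] yaw 5.51 tilt 0.01 shift cm [ 0.07  0.06 -0.02] turn 0.0 F [-1.36  0.8   0.13] T [ 0.06  -0.132 -0.012] w 0.0178
```

Emit:
{"fn": "move_arm", "kwargs": {"targets": [0,0,0,0.4,0,0,0,0,1.0,0,0,0,0,1.6,0,0,0,0,2.2,0,0,0,0,2.7,0]}}

```text
t: 8.4
position: [0.5363, -0.1274, 0.0796]
tool_rot: [-0.034, 0.706, 0.034, 0.706]
wrist_force: [-0.5, -0.4, -0.7]
grip_width: 0.018
```

Run:
```python
from h import *
p=rail(-16,78); plan([*p,.0791],5.47)
```

```text
t 8.4 pos [ 0.5363 -0.1274  0.0796] yaw 5.52 tilt 0.0 shift cm [0.05 0.06 2.43] turn 0.0 F [-0.51 -0.39 -0.73] T [-0.085  0.287  0.075] w 0.018
```

Emit:
{"fn": "move_arm", "kwargs": {"targets": [0,0,0,0.5,0,0,0,0,1.0,0,0,0,0,1.5,0,0,0,0,2.0,0,0,0,0,2.3,0]}}

```text
t: 8.9
position: [0.5591, -0.1252, 0.0797]
tool_rot: [-0.034, 0.706, 0.034, 0.706]
wrist_force: [-2.1, -1.1, 0.1]
grip_width: 0.018
```

Run:
```python
from h import *
p=rail(-16,78); plan([*p,.0791],5.47)
```

```text
t 8.9 pos [ 0.5591 -0.1252  0.0797] yaw 5.51 tilt 0.02 shift cm [0.06 0.06 0.14] turn 0.0 F [-2.05 -1.05  0.12] T [-0.08   0.261  0.004] w 0.018
```

Emit:
{"fn": "move_arm", "kwargs": {"targets": [0,0,0,0.2,0,0,0,0,0.4,0,0,0,0,0.5,0,0,0,0,0.6,0,0,0,0,0.6,0]}}

```text
t: 9.4
position: [0.5648, -0.1246, 0.0797]
tool_rot: [-0.034, 0.706, 0.034, 0.707]
wrist_force: [-0.4, 0.0, -0.7]
grip_width: 0.0179
```

Emit:
{"fn": "move_arm", "kwargs": {"targets": [0,0,0,0.1,0,0,0,0,0.1,0,0,0,0,0.1,0]}}

```text
t: 9.7
position: [0.5657, -0.1246, 0.0797]
tool_rot: [-0.034, 0.706, 0.034, 0.706]
wrist_force: [-0.2, 0.7, -0.8]
grip_width: 0.0177
```

Run:
```python
from h import *
p=rail(-16,78); plan([*p,.0791],5.47)
```

```text
t 9.7 pos [ 0.5657 -0.1246  0.0797] yaw 5.5 tilt 0.03 shift cm [ 0.06  0.06 -0.52] turn 0.0 F [-0.23  0.69 -0.84] T [ 0.    -0.02  -0.067] w 0.0177
```

Emit:
{"fn": "move_arm", "kwargs": {"targets": [0,0,0,0.1,0,0,0,0,0.1,0,0,0,0,0.1,0]}}

```text
t: 10.0
position: [0.5666, -0.1245, 0.0797]
tool_rot: [-0.034, 0.706, 0.034, 0.706]
wrist_force: [-0.4, 0.5, -0.6]
grip_width: 0.0176
```

Emit:
{"fn": "move_arm", "kwargs": {"targets": [0,0,0,0.1,0,0,0,0,0.1,0,0,0,0,0.1,0]}}

```text
t: 10.3
position: [0.567, -0.1244, 0.0796]
tool_rot: [-0.034, 0.707, 0.034, 0.706]
wrist_force: [-4.4, -1.5, 3.5]
grip_width: 0.0178
```

Emit:
{"fn": "move_arm", "kwargs": {"targets": [0,0,0,0.1,0,0,0,0,0.1,0,0,0,0,0.1,0]}}

```text
t: 10.6
position: [0.5672, -0.1244, 0.0796]
tool_rot: [-0.034, 0.707, 0.034, 0.705]
wrist_force: [-7.8, -0.8, 4.8]
grip_width: 0.0177
```

Emit:
{"fn": "move_arm", "kwargs": {"targets": [0,0,0,-0.3,0,0,0,0,-0.6,0,0,0,0,-0.9,0,0,0,0,-0.9,0,0,0,0,-0.9,0]}}

```text
t: 11.1
position: [0.5593, -0.1252, 0.0795]
tool_rot: [-0.034, 0.706, 0.034, 0.706]
wrist_force: [-0.6, -0.2, -0.2]
grip_width: 0.0181
```

```bash
sed -i 's/o=(.5838,-.2006)/o=(.5832,-.2006)/' h.py
python3 - <<'E'
from h import *
# calibrate: contact (.5668,-.1244) should be rail x=-9
a=np.radians(5.47); n=np.array([np.cos(a),np.sin(a)]); t=np.array([-n[1],n[0]])
f=lambda p:((np.array(p)-[.5832,-.2006])@n*1000,(np.array(p)-[.5832,-.2006])@t*1000)
print(f([.5668,-.1244])); s=read_state(); print(f(s["position"][:2])); plan([*rail(-16,75),.0776],5.47)
E
```

```text
(np.float64(-9.061587645307766), np.float64(77.41632663299396))
(np.float64(-16.622284801100744), np.float64(77.31312146747564))
t 11.1 pos [ 0.5593 -0.1252  0.0795] yaw 5.5 tilt 0.03 shift cm [ 0.19 -0.23  0.06] turn 0.0 F [-0.56 -0.22 -0.19] T [-0.17  -0.054 -0.021] w 0.0181
```

Emit:
{"fn": "move_arm", "kwargs": {"targets": [0,0.15,0,0.05,0,0,0.3,0,0.05,0,0,0.5,0,0.05,0,0,0.5,0,0.05,0,0,0.5,0,0.05,0]}}

```text
t: 11.6
position: [0.5598, -0.1251, 0.0745]
tool_rot: [-0.034, 0.707, 0.034, 0.706]
wrist_force: [-2.1, -0.6, 1.0]
grip_width: 0.0179
```

Run:
```python
from h import *
plan([*rail(-16,50),.0746],5.47); get_image("top"); plan([*rail(-16,50),.0746],5.47)
```

```text
t 11.6 pos [ 0.5598 -0.1251  0.0745] yaw 5.51 tilt 0.04 shift cm [-0.01 -2.74  0.01] turn 0.0 F [-2.13 -0.59  1.03] T [-0.193  0.275 -0.045] w 0.0179
t 11.65 pos [ 0.5598 -0.1251  0.0745] yaw 5.51 tilt 0.03 shift cm [-0.01 -2.74  0.  ] turn 0.0 F [-2.39 -1.2   0.62] T [-0.239  0.28  -0.122] w 0.018
```

Emit:
{"fn": "move_arm", "kwargs": {"targets": [0,0,-0.4,0,0,0,0,-0.9,0,0,0,0,-1.4,0,0,0,0,-1.9,0,0,0,0,-2.4,0,0]}}

```text
t: 12.15
position: [0.5625, -0.1494, 0.0747]
tool_rot: [-0.034, 0.706, 0.034, 0.706]
wrist_force: [-0.6, 2.5, 1.2]
grip_width: 0.017
```

```bash
cat >> h.py <<'E'
def rp():
    s=read_state(); a=np.radians(5.47); n=np.array([np.cos(a),np.sin(a)]); t=np.array([-n[1],n[0]]); p=s["position"][:2]-[.5832,-.2006]; F=s["wrist_force"][:2]
    print("t",round(s["t"],2),"rail",(p@n*1000).round(2),(p@t*1000).round(2),"z",(s["position"][2]*1000).round(2),"F",(F@n).round(2),(F@t).round(2),s["wrist_force"][2].round(2),"T",s["ft_torque"].round(2))
E
python3 -c "
from h import *
rp()"
```

```text
t 12.15 rail -15.68 52.91 z 74.69 F -0.35 2.57 1.24 T [ 0.65 -0.18  0.11]
```

Emit:
{"fn": "move_arm", "kwargs": {"targets": [0,0,-0.1,0,0,0,0,-0.2,0,0,0,0,-0.3,0,0,0,0,-0.4,0,0]}}

```text
t: 12.55
position: [0.5627, -0.1526, 0.0746]
tool_rot: [-0.034, 0.706, 0.034, 0.706]
wrist_force: [0.4, 2.0, 0.6]
grip_width: 0.0181
```

Emit:
{"fn": "move_arm", "kwargs": {"targets": [0,0,-0.1,0,0,0,0,-0.2,0,0,0,0,-0.3,0,0,0,0,-0.4,0,0]}}

```text
t: 12.95
position: [0.5631, -0.1569, 0.0746]
tool_rot: [-0.034, 0.706, 0.034, 0.706]
wrist_force: [0.2, 2.9, 1.8]
grip_width: 0.0175
```

Emit:
{"fn": "move_arm", "kwargs": {"targets": [0,0,-0.1,0,0,0,0,-0.2,0,0,0,0,-0.3,0,0,0,0,-0.4,0,0]}}

```text
t: 13.35
position: [0.5635, -0.161, 0.0746]
tool_rot: [-0.034, 0.706, 0.034, 0.706]
wrist_force: [-0.0, 3.0, 1.8]
grip_width: 0.0176
```

Emit:
{"fn": "move_arm", "kwargs": {"targets": [0,0,-0.1,0,0,0,0,-0.2,0,0,0,0,-0.3,0,0,0,0,-0.4,0,0]}}

```text
t: 13.75
position: [0.5639, -0.165, 0.0746]
tool_rot: [-0.034, 0.706, 0.034, 0.706]
wrist_force: [0.0, 2.8, -0.1]
grip_width: 0.0181
```

Emit:
{"fn": "move_arm", "kwargs": {"targets": [0,0,0,0,0]}}

```text
t: 13.85
position: [0.5639, -0.1653, 0.0747]
tool_rot: [-0.034, 0.706, 0.034, 0.706]
wrist_force: [0.0, 1.9, 0.5]
grip_width: 0.0177
```

```bash
python3 -c "
from h import *
rp()"
```

```text
t 13.85 rail -15.83 37.0 z 74.65 F 0.19 1.85 0.49 T [ 0.33 -0.11  0.1 ]
```

Still on the floor (noise of about 0.7 N). Continue.

Emit:
{"fn": "move_arm", "kwargs": {"targets": [0,0,-0.1,0,0,0,0,-0.2,0,0,0,0,-0.3,0,0,0,0,-0.4,0,0]}}

```text
t: 14.25
position: [0.5643, -0.1689, 0.0746]
tool_rot: [-0.034, 0.706, 0.034, 0.706]
wrist_force: [-0.1, 2.5, 0.2]
grip_width: 0.0179
```

Emit:
{"fn": "move_arm", "kwargs": {"targets": [0,0,-0.1,0,0,0,0,-0.2,0,0,0,0,-0.3,0,0,0,0,-0.4,0,0]}}

```text
t: 14.65
position: [0.5646, -0.1729, 0.0746]
tool_rot: [-0.034, 0.706, 0.034, 0.706]
wrist_force: [-1.3, 2.8, 1.2]
grip_width: 0.0178
```

Emit:
{"fn": "move_arm", "kwargs": {"targets": [0,0,-0.1,0,0,0,0,-0.2,0,0,0,0,-0.3,0,0,0,0,-0.4,0,0]}}

```text
t: 15.05
position: [0.5651, -0.177, 0.0746]
tool_rot: [-0.034, 0.706, 0.034, 0.706]
wrist_force: [0.4, 2.3, 0.7]
grip_width: 0.0177
```

Emit:
{"fn": "move_arm", "kwargs": {"targets": [0,0,-0.1,0,0,0,0,-0.2,0,0,0,0,-0.3,0,0,0,0,-0.4,0,0]}}

```text
t: 15.45
position: [0.5654, -0.1809, 0.0746]
tool_rot: [-0.034, 0.706, 0.034, 0.706]
wrist_force: [-0.0, 1.6, 1.3]
grip_width: 0.0175
```

Emit:
{"fn": "move_arm", "kwargs": {"targets": [0,0,-0.1,0,0,0,0,-0.2,0,0,0,0,-0.3,0,0,0,0,-0.4,0,0]}}

```text
t: 15.85
position: [0.5659, -0.1852, 0.0747]
tool_rot: [-0.034, 0.706, 0.034, 0.706]
wrist_force: [-0.1, 1.1, 0.7]
grip_width: 0.0177
```

Emit:
{"fn": "move_arm", "kwargs": {"targets": [0,0,-0.1,0,0,0,0,-0.2,0,0,0,0,-0.3,0,0,0,0,-0.4,0,0]}}

```text
t: 16.25
position: [0.5657, -0.1887, 0.0741]
tool_rot: [-0.034, 0.707, 0.034, 0.706]
wrist_force: [-0.0, -0.3, -2.9]
grip_width: 0.0178
```

Emit:
{"fn": "move_arm", "kwargs": {"targets": [0,0,0,0,0,0,0,0,0,0,0,0.1,0,0,0,0,0.1,0,0,0,0,0.1,0,0,0]}}

```text
t: 16.75
position: [0.5661, -0.1886, 0.0735]
tool_rot: [-0.034, 0.706, 0.034, 0.706]
wrist_force: [0.1, -0.4, -3.2]
grip_width: 0.0177
```

```bash
python3 -c "
from h import *
rp()"
```

```text
t 16.75 rail -15.9 13.58 z 73.47 F 0.1 -0.44 -3.17 T [-0.01 -0.1   0.01]
```

Emit:
{"fn": "move_arm", "kwargs": {"targets": [0,0.05,0,0,0,0,0.1,0,0,0,0,0.15,0,0,0,0,0.15,0,0,0]}}

```text
t: 17.15
position: [0.5661, -0.1887, 0.072]
tool_rot: [-0.034, 0.706, 0.034, 0.706]
wrist_force: [-0.3, -0.2, -2.0]
grip_width: 0.0174
```

Emit:
{"fn": "move_arm", "kwargs": {"targets": [0,0.05,0,0,0,0,0.05,0,0,0,0,0.05,0,0,0]}}

```text
t: 17.45
position: [0.5662, -0.1888, 0.0716]
tool_rot: [-0.034, 0.706, 0.034, 0.706]
wrist_force: [0.2, 1.9, -2.0]
grip_width: 0.0177
```

```bash
python3 -c "
from h import *
rp()"
```

```text
t 17.45 rail -15.82 13.37 z 71.62 F 0.33 1.86 -1.96 T [-0.08 -0.06 -0.01]
```

Emit:
{"fn": "move_arm", "kwargs": {"targets": [0,0.05,0,0,0,0,0.05,0,0,0,0,0.05,0,0,0]}}

```text
t: 17.75
position: [0.5662, -0.1888, 0.0716]
tool_rot: [-0.034, 0.706, 0.034, 0.706]
wrist_force: [-1.9, 0.9, 3.1]
grip_width: 0.0178
```

```bash
python3 -c "
from h import *
rp()"
```

```text
t 17.75 rail -15.77 13.35 z 71.58 F -1.79 1.09 3.07 T [ 0.14  0.48 -0.07]
```

Emit:
{"fn": "move_arm", "kwargs": {"targets": [0.3,0,0,0,0,0.3,0,0,0,0,0.5,0,0,0,0,0.5,0,0,0,0,0.5,0,0,0,0]}}

```text
t: 18.25
position: [0.5662, -0.1888, 0.0711]
tool_rot: [-0.034, 0.706, 0.034, 0.706]
wrist_force: [-1.1, -0.4, -0.4]
grip_width: 0.0458
```

```bash
python3 -c "
from h import *
rp(); print(read_state()['grip_width'])"
```

```text
t 18.25 rail -15.77 13.34 z 71.08 F -1.14 -0.25 -0.4 T [-0.02 -0.17  0.03]
0.045784988964238583
```

Free. Lift straight up, slowly, then look.

Emit:
{"fn": "move_arm", "kwargs": {"targets": [0.5,-1,0,0,0,0.5,-3,0,0,0,0.5,-5,0,0,0,0.5,-8,0,0,0,0.5,-11,0,0,0]}}

```text
t: 18.75
position: [0.566, -0.1887, 0.1827]
tool_rot: [-0.034, 0.706, 0.034, 0.706]
wrist_force: [0.9, -0.6, -0.1]
grip_width: 0.0459
```

Emit:
{"fn": "move_arm", "kwargs": {"targets": [0.6,-3,-3,0,0,0.6,-5,-6,0,0,0.6,-5,-9,0,0,0.6,-5,-9,0,0,0.6,-5,-9,0,0]}}

```text
t: 19.25
position: [0.5746, -0.2785, 0.2313]
tool_rot: [-0.033, 0.706, 0.034, 0.706]
wrist_force: [0.4, -0.2, -0.6]
grip_width: 0.0551
```

Emit:
{"fn": "move_arm", "kwargs": {"targets": [0.6,0,0,0,0,0.6,0,0,0,0,0.6,0,0,0,0]}}

```text
t: 19.55
position: [0.5748, -0.2774, 0.231]
tool_rot: [-0.034, 0.706, 0.034, 0.706]
wrist_force: [0.3, -0.1, -0.1]
grip_width: 0.0549
```

Run:
```python
from h import *
m=camera_model("wrist"); im,d=get_image("wrist"); cv2.imwrite("pics/w9.png",im); P=cloud(m,d); rp()
sc,_=get_image("scene"); cv2.imwrite("pics/s9.png",cv2.resize(sc[150:280,320:480],None,fx=4.5,fy=4.5,interpolation=cv2.INTER_CUBIC))
np.save("w9.npy",P)
for o in silhouettes("stop","wrist")[:1]:
    print(o["p"],o["extent"])
    q=P[o["region"]]; print(q.min(0),q.max(0)); 
    t=q[(q[:,2]>.1)]; print("top",len(t),np.median(t,0) if len(t) else '')
    f=q[(q[:,2]<.03)]; print("foot",len(f),np.median(f,0) if len(f) else '')
```

```text
t 19.6 rail -15.64 -75.82 z 231.06 F -0.07 -0.35 0.79 T [ 0.01 -0.09 -0.08]
0.81 [296.6, 85.4, 338.0, 130.0]
[ 0.54951708 -0.21132042  0.01437806] [ 0.58217387 -0.17102537  0.40100016]
top 827 [ 0.5655835  -0.19038752  0.1159602 ]
foot 450 [ 0.57268565 -0.19658266  0.02370653]
```

View pics/w9.png

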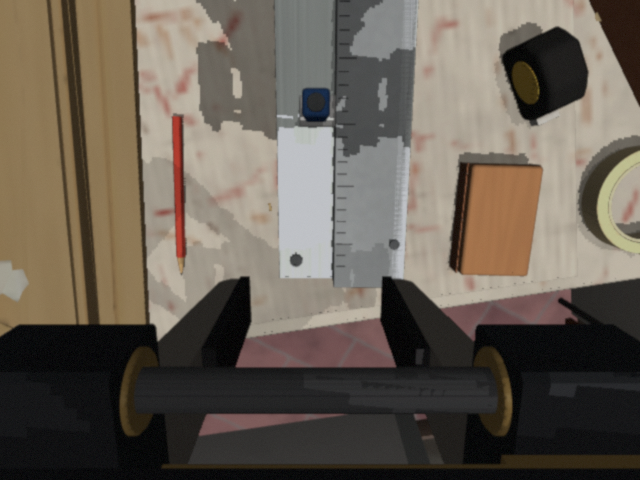

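View pics/s9.png

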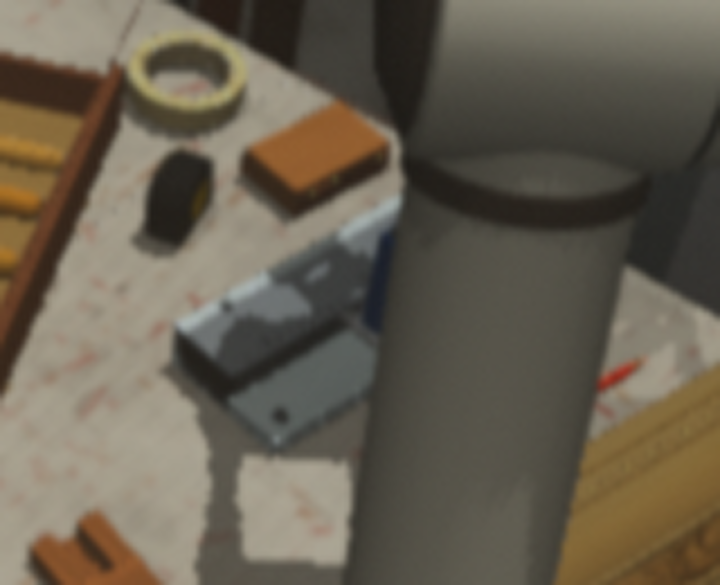

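Run:
```python
from h import *
P=np.load("w9.npy"); v,u=np.mgrid[:480,:640]
mk=(u>295)&(u<340)&(v>80)&(v<130)&(P[...,2]>.108)&(P[...,2]<.125); q=P[mk]; print(mk.sum(),q.mean(0))
A=np.c_[q[:,:2]-q[:,:2].mean(0),np.ones(len(q))]; print("top slope",np.linalg.lstsq(A,q[:,2],rcond=None)[0])
print(cv2.minAreaRect((q[:,:2]*1000).astype(np.float32)))
mk=(u>290)&(u<335)&(v>110)&(v<140)&(P[...,2]>.02)&(P[...,2]<.035); q=P[mk]; print("foot",mk.sum(),np.median(q,0))
```

```text
819 [ 0.56547952 -0.19022262  0.1164414 ]
top slope [-0.00780331  0.04792778  0.1164414 ]
((565.4653930664062, -190.0931854248047), (17.421634674072266, 17.592327117919922), 5.4971747398376465)
foot 289 [ 0.57036104 -0.1992885   0.02378756]
```

Run:
```python
from h import *
P=np.load("w9.npy"); v,u=np.mgrid[:480,:640]
for r in range(86,128,3): 
    q=P[r,306:326]; print(r,q[:,1].mean().round(4),q[:,2].mean().round(4),q[:,2].std().round(4))
rp(); finish_job()
```

```text
86 -0.1695 0.0155 0.0008
89 -0.182 0.1151 0.0007
92 -0.1839 0.116 0.0012
95 -0.1859 0.1181 0.0014
98 -0.1877 0.1186 0.0013
101 -0.1895 0.1184 0.001
104 -0.1913 0.1185 0.0011
107 -0.1931 0.1184 0.0013
110 -0.1948 0.1173 0.0015
113 -0.1966 0.1159 0.0006
116 -0.1983 0.1144 0.0008
119 -0.1988 0.0775 0.0017
122 -0.1991 0.0237 0.0009
125 -0.2016 0.0235 0.0008
t 19.7 rail -15.68 -76.15 z 231.11 F -0.13 0.12 0.96 T [ 0.02 -0.07 -0.04]
the job is handed in; nothing more can be done
```

The stop is set in the index notch and standing free. I handed the job in at 19.7 s of the 53 s limit; no verdict is reported back.

**What I did**
- I lifted the stop straight out of the parking block, lowered it in front of the cover and slid the toe under the left-hand end.
- To fix the depth, I touched the shank lightly on the cover edge (about 8 N), then backed off to the notch line.
- I pressed the nose on the floor with about 3 N and dragged it right, slowing to 10 mm/s from about rail y = 53 mm.
- At about rail y = +14 mm the upward push vanished and the tool dropped 0.5 mm. I stopped there, lowered the sole until it bore on the rail, opened the fingers and lifted clear.

**Last checks**
- **Height:** the foot's top is at about z = 24 mm and the edges of the shank's top at 115–116 mm. That puts the sole at about 16 mm, down on the rail.
- **Square:** the stop's yaw measured 5.50° against 5.47° for the rail.
- **Position:** the shank is within about 2 mm of where I released it, and the wrist force is back to zero within noise.
- **Bystanders:** in the last wrist picture the tape, sanding block and pencil lay clear of the arm. I did not measure their positions against the start, and I did not re-check the try square.

**Checks that disagreed**
- The cameras differed by a few millimetres on the rail's position, which is why I touched off on the cover edge.
- A plane fitted to the shank's top gave a slope of 0.048, close to the 0.05 rad limit. Row by row the heights rise to about 118.5 mm in the middle and fall off evenly to both sides. I read that as the cap on top rather than a tilt.

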